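Reset a ratchet drawing board and set it at a flatter notch

TASK

The drawing board on the table easel is propped too steep. Take it by its carrying handle, raise it past its top notch until you feel it come up against its stop, so that the pawl is thrown out, lower it all the way down flat, then raise it again to the second notch from flat, ease it down on to that notch and let go. Do not pull hard against the stop, drop the board or force it down on the ratchet, never touch the pawl or its post, and leave the other things on the desk where they are.

Things in the scene. Friction and masses are not known exactly. Their poses are not given: they have to be found in the camera images.
- easel: table easel: open beech box, 235 x 340 mm, 74 mm high, fixed on the desk. Origin at desk level near the middle of the box; x runs level from the handle's side to the hinge's side, y along the hinge, z up. The hinge line is at x = +110, z = 80 mm in this frame; the box spans x -112 to +122, y -170 to +170 mm
- hinge (a point): middle of the board's hinge line, 80 mm above the desk, fixed to the easel; the line runs along the easel's y. At board angle a the handle bar is 257 mm x cos(a) from it towards the easel's -x and 257 mm x sin(a) above it. The hinge drags like a soft-close hinge: about 1 N at the handle when moved at 0.2 m/s. The board counts as dropped when the handle comes down faster than about 0.28 m/s
- handle (a point): middle of the bar of the board's carrying handle: plain round steel bar, 10 mm thick, 130 mm long, parallel to the hinge line and 257 mm from it, beyond the board's upper edge. Between bar centre and board edge is a 42 mm wide, 120 mm long opening for fingers. The bar can turn between gripping fingers. Holding the board here takes 2 to 4 N upward when flat, less when steep
- board (a joint): angle of the drawing board (beech, 227 x 340 x 12 mm, 0.6 to 1 kg in all, hinged along one edge): 0 rad = flat on the box, grows as the handle is raised. It rests at about 0.17 (first notch), 0.35 (second), 0.52 (third), 0.69 (fourth) or 0.86 rad (fifth, the top one); it starts on the third, fourth or fifth
- ratchet (a point): hub, on the hinge line, of a toothed steel plate of 76 mm radius at the -y end of the board, turning with it. Raising clicks the pawl from notch to notch, each holding the board. Past the top notch the plate's cam lifts the pawl until it snaps out and stays out; a hard stop follows 0.01 to 0.03 rad later (2 to 7 mm at the handle)
- pawl_pivot (a point): pivot of the pawl, 165 mm above the desk at the easel's -y end. The pawl has a beak on the toothed plate and a ball-ended arm upward, which leans to the hinge's side when in, to the handle's side when out. With it out the board swings down freely and falls if let go; in the last 0.1 rad before flat a pin snaps it in again
- pawl_post: steel post, 175 mm tall, that carries the pawl and, as a collar on its pivot, the board's stop. Where the stop comes depends on the easel's setting, not given: between 1.18 and 1.46 rad of board angle. Over about 14 N pull at the handle against the stop, 8 N push down on a notch, or a drop on to a notch strains it. Not to be touched. Origin at desk level at mid-easel
- flask: dark steel drinking flask, 72 mm across and 206 mm tall, standing; origin at the centre of its foot. Bystander
- brush_pot: black pot of brushes, 72 mm across, 190 mm tall with the brushes; origin at the centre of its foot. Bystander
- palette: white plastic mixing palette, 110 x 150 x 12 mm; origin at the centre of its underside. Bystander
- tube_a: grey paint tube lying flat, 80 x 26 x 14 mm; origin under its middle. Bystander
- tube_b: bare metal paint tube lying flat, 80 x 26 x 14 mm; origin under its middle. Bystander
- tape_roll: roll of masking tape lying flat, 84 mm across, 22 mm high; origin at the centre of its underside. Bystander
- brush: dark wooden paint brush, 200 x 10 x 7 mm, lying on the desk on the handle's side of the easel, roughly along the handle bar; origin under its middle. Bystander
- eraser: white eraser, 42 x 22 x 12 mm; origin at the centre of its underside. Bystander

How it is judged:
On the way:
1. the board has been lowered flat on the easel, which it can be only after the pawl was thrown out past the top notch (value of joint board below 0.05 rad), for 0.15 s.
At the end, for the whole second after the job is handed in: the board rests by itself on the second notch from flat (board angle between 0.30 and 0.41 rad) and is still (value of joint board between 0.3 and 0.41 rad and velocity of joint board between -0.03 and 0.03 rad/s); the robot touches nothing.
It fails at once if the ratchet or its stop is strained: more than 45 N on the pawl and its post (by pulling hard against the stop, dropping the board on to a notch or forcing it down) (contact force between pawl_post and anything else above 45 N).
It fails at once if the board is let fall (it comes down faster than 1.1 rad/s, 0.28 m/s at the handle) (velocity of joint board below -1.1 rad/s).
It fails at once if the robot touches the pawl or its post (contact force between any of the fingers, the arm and pawl_post above 0.5 N).
It fails at once if one of the other things on the desk is moved by more than 20 mm (distance of any of flask, brush_pot, palette, tube_a, tube_b, tape_roll, brush, eraser from where it was at the start of the episode above 0.02 m).
It also fails if it takes over 61 s, if anything falls off the work surface, if the arm or the gripper's body presses on something with over 40 N, if the wrist force passes 120 N, or if a joint passes its speed limit or range.

ROBOT

A 7-joint arm with a two-finger parallel gripper is mounted at the origin on the work surface. World frame = base frame: x ahead of the robot, y to its left, z up, the work surface at z = 0. Lengths are in m, angles in rad, forces in N, time in s.
With the tool pointing down it reaches from about 0.425 to 0.875 m from the base axis. Payload 8.4 kg.
Tool frame: the origin (TCP) lies midway between the tips of the shut fingers; the grasp point (between the pads) lies 19 mm behind it; z points along the fingers, y is the line along which they close (so a half turn about z gives the same grasp; the last joint's range is limited). The gripper opens to 85 mm and grips with 20 to 120 N. Pads are 22 mm wide; open, the fingers measure 114 mm over their backs; the gripper's body (76 mm by 85 mm) begins 54 mm behind the grasp point. The pads swing forward as they close: fully open they stand 13 mm farther back than shut.
Start: joints at [1.195, 0.333, 0.04, 1.465, -0.013, 1.343, -0.059], TCP at [0.178, -0.625, 0.231] pointing down, gripper open.
Joint ranges: [-2.58, 2.58], [-0.38, 2.09], [-1.3, 1.39], [0.25, 2.4], [-1.5, 4.64], [0.08, 2.09], [-2.65, 2.65]. Speed limits (rad/s): [2.22, 2.22, 2.79, 2.79, 3.14, 3.14, 3.14].

INTERFACE

Orientations are given as [roll, pitch, yaw] about the fixed x, y, z axes, in that order (R = Rz(yaw) Ry(pitch) Rx(roll)).
In Python, from workcell import ctrl, viewer, hand_in, nets gives the robot as it stands. The module is installed in compiled form; this text tells all that it offers.
- The arm moves only by the tool jog_arm, never from a script. Its arguments are lists of equal length, an entry for each row: "grip": the closure in counts, from 0 (fully open) to 255 (shut); "delta_pos": the shift along the world's x, y, z each as a share of 0.5 m, from -1 to 1, a list of three; "spin": the turn about the world's z as a share of 8 degrees, from -1 to 1. A call has 1 to 12 rows; each row shifts and turns the commanded pose from where the row before left it; what a row does not reach is not made up. A row lasts 1/8 s, in which the tool goes at most 62.5 mm and 10.7 degrees, less where a joint would pass 70% of its speed; a pose out of reach is approached as far as the arm can. A call with a number of a shift or a turn outside -1 to 1 is refused whole. A call with a gripper value outside its range is refused whole. The fingers move at their own pace and stop on an object; "grip_force" is the grip in N (left out, the last holds). Time passes only in rows, so rows that do not move let the fingers close. It gives the time, the measured TCP pose, the force, the opening and the grip force at its end, in the units of the state.
- ctrl.state(): the state, without advancing time (a new reading comes with each control period).
- viewer.snapshot(name): name is "side" or "top"; returns a dict with "image" (400x640x3 uint8, red, green, blue), "vfov" (degrees; the focal length in pixels is half the picture's height over the tangent of half this angle, whatever the lens; pixels are square), "cx", "cy" (the principal point, pixels), "rvec" (rotation vector, rad) and "tvec" (3), from world to camera coordinates, as OpenCV has them. Camera axes: x right, y down, z forward; pixel columns grow to the right and rows downward; lengths in m; the calibration is good to about 2 mm. A picture is of the moment at which its call begins. There is no depth.
- hand_in(): hands the job in; it is judged then, once.
Trained networks look in the newest picture that a camera, given by its name, has taken for a name from the list of things; names that differ only in an ending like _2 or _b are one class to them, and where a whole thing is asked for, a point or a joint stands for the part that bears it (a point fixed in the world has none). Each returns a list of dicts, best first, with "score" (0 to 1); they miss things now and then, are a little off and sometimes report something else, mostly with a low value. They report only what shows in the picture. A call takes as long as a camera call.
- nets.boxes_of(name, camera): "location" ([x, y, z] in m, in world coordinates, good to about 4 mm: the middle of the surface that is visible of it).
- nets.tip_of(name, camera): "location" ([x, y, z] in m, in world coordinates, good to about 4 mm: a listed point, or the origin of a listed thing).
The state is a dict: "time": time; "joint_positions": joint angles; "dq": joint speeds; "effort": joint torques, N m; "position": TCP position; "orientation": TCP orientation; "wrist_force": force on the tool from outside, world axes, zero at the start; "ft_torque": the same for the moment, N m; "grip_width": finger opening in m; "gripper_force": force on a finger pad.
Only numpy, scipy, OpenCV 4.12 (cv2) and the standard library are available. Lean on these libraries where they do the work, as an engineer would, in place of code of your own. Each camera call takes 0.05 s, during which the arm holds its last target. There are 200 camera calls.

## Working session

There is one attempt and no reset: what is moved stays moved. The work goes in short steps, Python scripts to look and compute and a tool call to move; the robot and the scene stay as the last step left them, time stands still between calls to the robot, and variables do not carry over. Pictures are saved under pics/ and viewed, at most 10 in all, crops included, and the job is handed in when it is done.

Besides the shell and the picture viewer there is one more tool, called after "Call:" by a JSON object that holds its "method" and its "body". jog_arm: Moves the arm, as the interface text tells. Shift numbers are shares of 0.5 m and turn numbers shares of 8 degrees, none past 1 either way. Its arguments: {"type":"object","properties":{"grip":{"type":"array","items":{"type":"number"}},"delta_pos":{"type":"array","items":{"type":"array","items":{"type":"number","minimum":-1,"maximum":1}}},"spin":{"type":"array","items":{"type":"number","minimum":-1,"maximum":1}},"grip_force":{"type":"number"}},"required":["grip","delta_pos","spin"]}

```bash
mkdir -p pics
cat > h.py <<'E'
import numpy as np, cv2
from workcell import ctrl, viewer, hand_in, nets
def snap(cam,fn=None):
    s=viewer.snapshot(cam)
    if fn: cv2.imwrite('pics/'+fn,s['image'][:,:,::-1])
    return s
def proj(s,P):
    im=s['image'];f=im.shape[0]/2/np.tan(np.radians(s['vfov'])/2)
    K=np.array([[f,0,s['cx']],[0,f,s['cy']],[0,0,1.]])
    return cv2.projectPoints(np.array(P,float).reshape(-1,1,3),np.array(s['rvec'],float),np.array(s['tvec'],float),K,None)[0].reshape(-1,2)
E
python3 - <<'E'
from h import *
print(ctrl.state())
for c in ('side','top'):
    s=snap(c,c+'0.png')
    for n in ['hinge','handle','ratchet','pawl_pivot','easel','pawl_post','flask','brush_pot','brush']:
        r=nets.tip_of(n,c)
        print(c,n,[(round(d['score'],2),np.round(d['location'],3).tolist(),proj(s,d['location'])[0].round().tolist()) for d in r[:2]])
E
```

```text
{'time': 0.0, 'joint_positions': array([ 1.19478137,  0.33390892,  0.03986955,  1.46627227, -0.01338872,
        1.34331539, -0.05851054]), 'dq': array([ 0.00042592,  0.0001142 ,  0.00036795, -0.00082691,  0.00105888,
        0.00059139, -0.00126169]), 'effort': array([ 3.90378109e-04, -6.58548403e+01,  1.36592668e+00, -4.05559766e+01,
        1.67891599e-02,  1.27487569e-02,  2.79920505e-05]), 'position': array([ 0.17748495, -0.6248186 ,  0.23042201]), 'orientation': array([-3.13995898e+00,  1.20624875e-04,  2.76793840e-01]), 'wrist_force': array([-0.01390505, -0.65892199, -0.08084821]), 'ft_torque': array([-0.00391288, -0.0279408 , -0.04993892]), 'gripper_force': 0.0, 'grip_width': 0.08537954090627767}
side hinge [(0.78, [0.698, -0.045, 0.08], [382.0, 198.0])]
side handle [(0.76, [0.483, -0.082, 0.206], [320.0, 213.0]), (0.3, [0.594, -0.063, -0.001], [352.0, 242.0])]
side ratchet [(0.85, [0.728, -0.222, 0.08], [443.0, 238.0])]
side pawl_pivot [(0.96, [0.68, -0.23, 0.166], [437.0, 226.0])]
side easel [(0.6, [0.593, -0.061, -0.001], [351.0, 242.0]), (0.24, [0.331, 0.074, 0.001], [232
[... 338 characters left out ...]
91.0, 303.0])]
top hinge [(0.74, [0.7, -0.044, 0.083], [351.0, 158.0]), (0.42, [0.379, -0.112, 0.003], [382.0, 289.0])]
top handle [(0.68, [0.479, -0.079, 0.206], [377.0, 242.0])]
top ratchet [(0.76, [0.728, -0.222, 0.08], [421.0, 145.0])]
top pawl_pivot [(0.93, [0.678, -0.231, 0.164], [436.0, 153.0]), (0.53, [0.501, -0.387, 0.002], [485.0, 237.0])]
top easel [(0.82, [0.591, -0.06, -0.002], [357.0, 207.0]), (0.34, [0.729, -0.222, 0.078], [421.0, 145.0])]
top pawl_post [(0.21, [0.328, 0.071, 0.002], [310.0, 313.0])]
top flask [(0.89, [0.57, 0.217, -0.001], [252.0, 219.0])]
top brush_pot [(0.81, [0.393, 0.198, -0.002], [260.0, 288.0])]
top brush [(0.59, [0.375, -0.114, 0.004], [383.0, 291.0])]
```

View pics/side0.png

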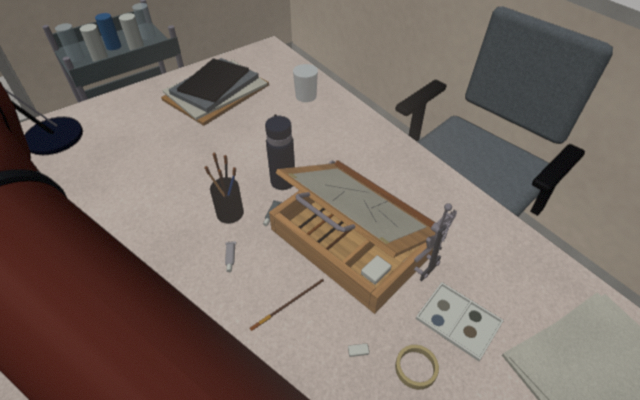

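View pics/top0.png

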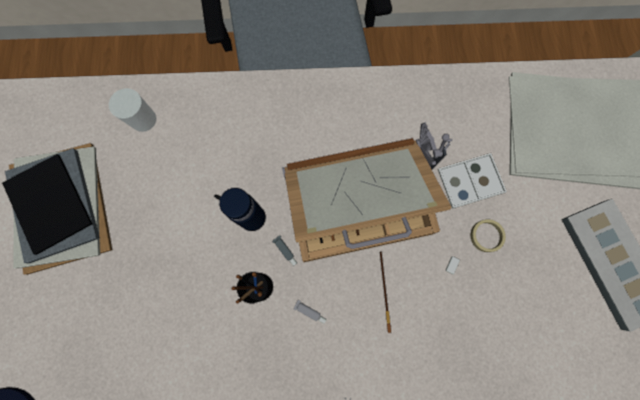

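The side view shows the easel mid-picture, with its handle at about (320,213), the pawl post at (440,235), and the brush at (290,303). The top view agrees, with the handle at (377,242). The easel yaw comes out at about 9.2° and the board is on the third notch (0.515 rad). The handle is at about (0.480, -0.080, 0.207). I'll move above it with the gripper partly closed.

Call:
{"method": "jog_arm", "body": {"grip": [177,177,177,177,177,177,177,177,177,177,177,177], "delta_pos": [[0.05,0.09,0.03],[0.05,0.09,0.03],[0.05,0.09,0.03],[0.05,0.09,0.03],[0.05,0.09,0.03],[0.05,0.09,0.01],[0.05,0.09,0],[0.05,0.09,0],[0.05,0.09,0],[0.05,0.09,0],[0.05,0.09,0],[0.05,0.09,0]], "spin": [0.868,0.868,0.868,0.868,0.868,0.868,0.868,0.868,0.868,0.868,0.868,0.868], "grip_force": 40}}

```text
time: 2.5
position: [0.4782, -0.0837, 0.3116]
orientation: [3.141, 0.001, 1.735]
wrist_force: [0.6, -0.1, -0.2]
grip_width: 0.0261
gripper_force: 0.0
```

Run:
```python
from h import *
for c in ('side','top'):
    s=snap(c,c+'1.png')
    for n in ['hinge','handle','ratchet','pawl_pivot']:
        r=nets.tip_of(n,c)
        print(c,n,[(round(d['score'],2),np.round(d['location'],4).tolist(),proj(s,d['location'])[0].round().tolist()) for d in r[:1]])
    print(proj(s,ctrl.state()['position']))
st=ctrl.state();print(st['position'],st['joint_positions'])
s=viewer.snapshot('side')
im=s['image'][130:270,220:460]
cv2.imwrite('pics/c1.png',cv2.resize(im,None,fx=3.3,fy=3.3,interpolation=2)[:,:,::-1])
```

```text
side hinge [(0.65, [0.7008, -0.0436, 0.0774], [382.0, 198.0])]
side handle []
side ratchet [(0.93, [0.728, -0.2196, 0.0829], [442.0, 237.0])]
side pawl_pivot [(0.56, [0.6806, -0.2329, 0.1695], [439.0, 226.0])]
[[318.13078415 177.86709211]]
top hinge [(0.85, [0.7014, -0.0451, 0.082], [351.0, 158.0])]
top handle [(0.71, [0.4771, -0.0812, 0.2098], [379.0, 242.0])]
top ratchet []
top pawl_pivot [(0.52, [0.4809, 0.1315, -0.0015], [285.0, 252.0])]
[[389.33362294 236.27893495]]
[ 0.47732789 -0.08623279  0.3113554 ] [ 0.64534722 -0.01108225 -0.54690323  1.69942498 -0.00556746  1.45157978
  0.25734879]
```

View pics/c1.png

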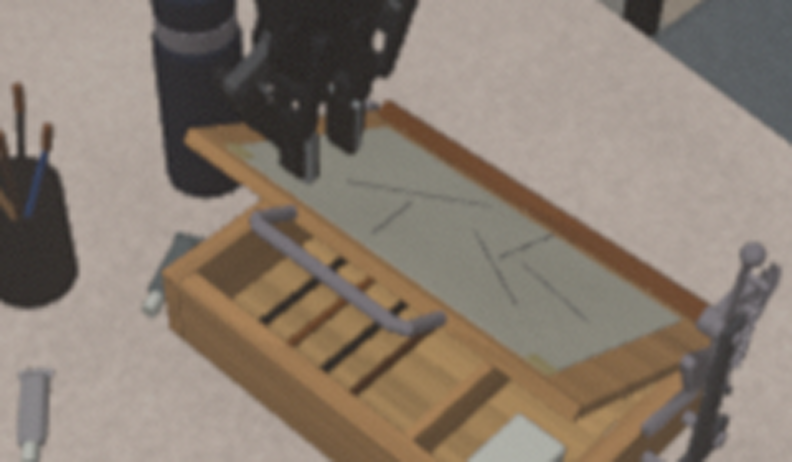

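Call:
{"method": "jog_arm", "body": {"grip": [177,177,177,177,177,177,177,177,177], "delta_pos": [[0.004,0.008,-0.04],[0,0,-0.04],[0,0,-0.03],[0,0,-0.03],[0,0,-0.03],[0,0,-0.03],[0,0,-0.03],[0,0,-0.013],[0,0,0]], "spin": [0,0,0,0,0,0,0,0,0]}}

```text
time: 4.18
position: [0.4794, -0.0812, 0.1895]
orientation: [-3.141, -0.0, 1.731]
wrist_force: [0.8, 0.2, -0.2]
grip_width: 0.0263
gripper_force: 0.0
```

Call:
{"method": "jog_arm", "body": {"grip": [200,215,230,245,245,245], "delta_pos": [[0,0,0],[0,0,0],[0,0,0],[0,0,0],[0,0,0],[0,0,0]], "spin": [0,0,0,0,0,0], "grip_force": 40}}

```text
time: 4.92
position: [0.4802, -0.0812, 0.19]
orientation: [3.14, 0.0, 1.731]
wrist_force: [5.3, -0.2, -1.6]
grip_width: 0.0082
gripper_force: 38.9
```

```bash
cat >> h.py <<'E'
ex=np.array([.987,.160,0]);R=.257
P=lambda a:-R*np.cos(a)*ex+np.array([0,0,R*np.sin(a)])
def rows(a,b,n):
    t=np.linspace(a,b,n+1); print(np.round(np.diff([P(x) for x in t],axis=0)/.5,4).tolist())
E
python3 -c "
from h import *
rows(.52,.60,2);rows(.60,1.16,12)"
```

```text
[[0.0104, 0.0017, 0.0176], [0.0111, 0.0018, 0.0172]]
[[0.0138, 0.0022, 0.0195], [0.0147, 0.0024, 0.0188], [0.0155, 0.0025, 0.0181], [0.0164, 0.0027, 0.0173], [0.0171, 0.0028, 0.0165], [0.0179, 0.0029, 0.0157], [0.0186, 0.003, 0.0148], [0.0193, 0.0031, 0.014], [0.0199, 0.0032, 0.013], [0.0205, 0.0033, 0.0121], [0.021, 0.0034, 0.0111], [0.0215, 0.0035, 0.0101]]
```

Call:
{"method": "jog_arm", "body": {"grip": [245,245,245], "delta_pos": [[0.0104,0.0017,0.0176],[0.0111,0.0018,0.0172],[0,0,0]], "spin": [0,0,0]}}

```text
time: 5.3
position: [0.4903, -0.0794, 0.2071]
orientation: [-3.141, -0.0, 1.731]
wrist_force: [2.8, -0.0, -5.0]
grip_width: 0.0085
gripper_force: 39.0
```

Call:
{"method": "jog_arm", "body": {"grip": [245,245,245,245,245,245,245,245,245,245,245,245], "delta_pos": [[0.0138,0.0022,0.0195],[0.0147,0.0024,0.0188],[0.0155,0.0025,0.0181],[0.0164,0.0027,0.0173],[0.0171,0.0028,0.0165],[0.0179,0.0029,0.0157],[0.0186,0.003,0.0148],[0.0193,0.0031,0.014],[0.0199,0.0032,0.013],[0.0205,0.0033,0.0121],[0.021,0.0034,0.0111],[0.0215,0.0035,0.0101]], "spin": [0,0,0,0,0,0,0,0,0,0,0,0]}}

```text
time: 6.8
position: [0.5987, -0.0605, 0.2998]
orientation: [3.141, -0.001, 1.732]
wrist_force: [-6.0, 4.4, 5.6]
grip_width: 0.0082
gripper_force: 40.7
```

```bash
cat >> h.py <<'E'
def look(k):
    st=ctrl.state();b=st['position']+[0,0,.0187]
    d=b-np.array([.700,-.0445,.08]); h=-d@ex
    print('a',round(np.arctan2(d[2],h),3),'r',round(np.hypot(d[2],h),4),'F',np.round(st['wrist_force'],1),'pos',np.round(st['position'],4),'t',st['time'])
    s=viewer.snapshot('side');im=s['image'][185:285,410:470]
    cv2.imwrite('pics/p%s.png'%k,cv2.resize(im,None,fx=5,fy=5,interpolation=2)[:,:,::-1]);return s
E
python3 -c "
from h import *
look('a');rows(1.16,1.28,8)"
```

```text
a 1.165 r 0.2596 F [-6.   4.4  5.6] pos [ 0.5987 -0.0605  0.2998] t 6.8
[[0.007, 0.0011, 0.003], [0.007, 0.0011, 0.0029], [0.0071, 0.0011, 0.0028], [0.0071, 0.0012, 0.0027], [0.0072, 0.0012, 0.0026], [0.0072, 0.0012, 0.0025], [0.0072, 0.0012, 0.0024], [0.0073, 0.0012, 0.0023]]
```

View pics/pa.png

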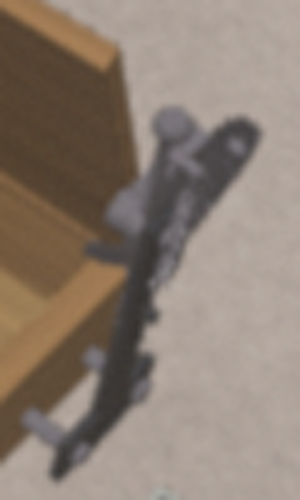

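Call:
{"method": "jog_arm", "body": {"grip": [245,245,245], "delta_pos": [[-0.0006,0.001,0.002],[0.004,0.0006,0.0016],[0,0,0]], "spin": [0,0,0]}}

```text
time: 7.22
position: [0.6001, -0.0603, 0.3004]
orientation: [3.141, -0.001, 1.732]
wrist_force: [-4.0, 4.7, 5.3]
grip_width: 0.0084
gripper_force: 40.6
```

```bash
cat >> h.py <<'E'
def ball(s):
    # bright grey ball blob: difference to scene start via template match
    t=cv2.imread('pics/pa.png');t=cv2.resize(t,(60,100),interpolation=cv2.INTER_AREA)[18:31,28:41]
    im=s['image'][185:285,400:470,::-1].copy();m=cv2.matchTemplate(im[:60],t,cv2.TM_CCOEFF_NORMED);_,v,_,p=cv2.minMaxLoc(m)
    print('ball',p[0]+406,p[1]+191,round(v,2))
E
python3 -c "
from h import *
ball(look('b'))"
```

```text
a 1.171 r 0.2596 F [-4.   4.7  5.3] pos [ 0.6001 -0.0603  0.3004] t 7.225
ball 444 209 1.0
```

Call:
{"method": "jog_arm", "body": {"grip": [245,245,245], "delta_pos": [[0.002,0.0016,0.0022],[0.004,0.0006,0.0016],[0,0,0]], "spin": [0,0,0]}}

```text
time: 7.65
position: [0.6032, -0.0598, 0.3018]
orientation: [-3.142, -0.0, 1.731]
wrist_force: [-3.0, 3.7, 2.5]
grip_width: 0.0084
gripper_force: 40.4
```

```bash
python3 -c "
from h import *
ball(look('c'))"
```

```text
a 1.184 r 0.2597 F [-3.   3.7  2.5] pos [ 0.6032 -0.0598  0.3018] t 7.65
ball 444 209 0.99
```

Call:
{"method": "jog_arm", "body": {"grip": [245,245,245], "delta_pos": [[0.0028,0.001,0.0012],[0.0028,0.001,0.0012],[0,0,0]], "spin": [0,0,0]}}

```text
time: 8.07
position: [0.6061, -0.0592, 0.303]
orientation: [3.141, 0.0, 1.731]
wrist_force: [-3.6, 1.7, 4.7]
grip_width: 0.0086
gripper_force: 40.6
```

```bash
python3 -c "
from h import *
ball(look('d'))"
```

```text
a 1.196 r 0.2597 F [-3.6  1.7  4.7] pos [ 0.6061 -0.0592  0.303 ] t 8.075
ball 444 209 0.97
```

Call:
{"method": "jog_arm", "body": {"grip": [245,245,245], "delta_pos": [[0.0028,0.0007,0.0015],[0.0028,0.0007,0.0015],[0,0,0]], "spin": [0,0,0]}}

```text
time: 8.5
position: [0.6089, -0.0587, 0.3041]
orientation: [3.142, 0.0, 1.731]
wrist_force: [-3.5, 0.4, 2.7]
grip_width: 0.0087
gripper_force: 40.5
```

```bash
python3 -c "
from h import *
ball(look('e'))
ball({'image':cv2.imread('pics/side0.png')[:,:,::-1]});ball({'image':cv2.imread('pics/side1.png')[:,:,::-1]})
print(open('pics/pe.png') and '')
ims=[cv2.resize(cv2.imread('pics/side0.png')[185:285,410:470],None,fx=5,fy=5,interpolation=2),cv2.imread('pics/pe.png')]
cv2.imwrite('pics/cmp.png',np.hstack(ims))"
```

```text
a 1.208 r 0.2597 F [-3.5  0.4  2.7] pos [ 0.6089 -0.0587  0.3041] t 8.5
ball 444 210 0.88
ball 447 206 0.93
ball 447 206 0.93
```

View pics/cmp.png

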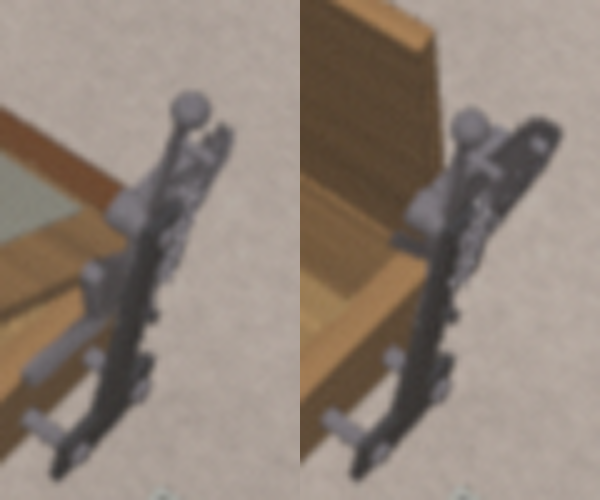

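In the comparison (start on the left, now on the right), the pawl's ball has moved from crop (190,110) to (168,127). The cam is lifting the pawl, but it hasn't snapped out yet, so I'll continue in small steps.

Call:
{"method": "jog_arm", "body": {"grip": [245,245,245], "delta_pos": [[0.0028,0.0005,0.0014],[0.0028,0.0005,0.0013],[0,0,0]], "spin": [0,0,0]}}

```text
time: 8.93
position: [0.6118, -0.0582, 0.3055]
orientation: [3.141, 0.0, 1.731]
wrist_force: [-1.9, -1.3, 1.0]
grip_width: 0.0081
gripper_force: 40.2
```

```bash
python3 -c "
from h import *
ball(look('f'))"
```

```text
a 1.221 r 0.26 F [-1.9 -1.3  1. ] pos [ 0.6118 -0.0582  0.3055] t 8.925
ball 445 209 0.81
```

Call:
{"method": "jog_arm", "body": {"grip": [245,245,245], "delta_pos": [[0.0028,0.0005,0.0011],[0.0028,0.0005,0.001],[0,0,0]], "spin": [0,0,0]}}

```text
time: 9.35
position: [0.6145, -0.0577, 0.3065]
orientation: [3.141, 0.0, 1.731]
wrist_force: [-2.7, -1.6, 1.7]
grip_width: 0.008
gripper_force: 40.2
```

```bash
cat >> h.py <<'E'
def ball2(ks):
    t=cv2.imread('pics/pe.png')[103:150,145:190]
    for k in ks:
        m=cv2.matchTemplate(cv2.imread('pics/p%s.png'%k)[60:260],t,cv2.TM_CCOEFF_NORMED);_,v,_,p=cv2.minMaxLoc(m);print(k,p[0]+23,p[1]+84,round(v,2))
E
python3 -c "
from h import *
look('g');ball2('abcdefg')"
```

```text
a 1.232 r 0.26 F [-2.7 -1.6  1.7] pos [ 0.6145 -0.0577  0.3065] t 9.35
a 170 124 0.98
b 169 124 0.98
c 169 124 0.98
d 169 125 0.99
e 168 127 1.0
f 168 128 0.97
g 169 129 0.77
```

Call:
{"method": "jog_arm", "body": {"grip": [245,245,245], "delta_pos": [[0.0028,0.0003,0.0011],[0.0028,0.0003,0.0011],[0,0,0]], "spin": [0,0,0]}}

```text
time: 9.78
position: [0.6173, -0.0572, 0.3075]
orientation: [-3.142, 0.0, 1.731]
wrist_force: [-1.0, -2.7, -0.2]
grip_width: 0.0084
gripper_force: 40.0
```

```bash
python3 -c "
from h import *
look('h');ball2('gh')"
```

```text
a 1.243 r 0.26 F [-1.  -2.7 -0.2] pos [ 0.6173 -0.0572  0.3075] t 9.775
g 169 129 0.77
h 204 131 0.74
```

```bash
python3 -c "
from h import *
cv2.imwrite('pics/cmp2.png',np.hstack([cv2.imread('pics/p%s.png'%k)[60:360] for k in 'gh']))"
```

```text
(no output)
```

View pics/cmp2.png

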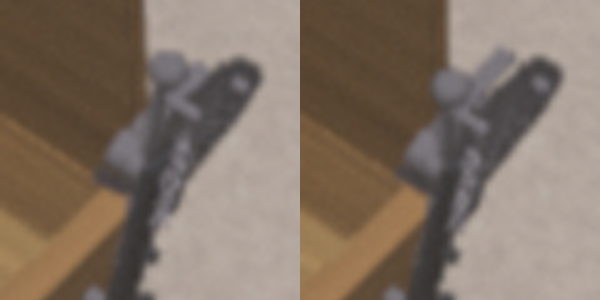

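The ball jumped from crop (167,68) to (152,85), towards the handle's side. I'll check that against the projected geometry.

```bash
python3 -c "
from h import *
s=viewer.snapshot('side');p=np.array([.680,-.231,.166])
for L in (.03,.045):
  for d in np.radians([-40,-20,0,20,40]): print(L,round(d,2),((proj(s,p+L*(np.sin(d)*ex+np.cos(d)*np.array([0,0,1])))[0]-[410,185])*5).round())
print(((proj(s,p)[0]-[410,185])*5).round())
"
```

```text
0.03 -0.7 [121. 198.]
0.03 -0.35 [136. 178.]
0.03 0.0 [152. 161.]
0.03 0.35 [165. 151.]
0.03 0.7 [175. 147.]
0.045 -0.7 [112. 193.]
0.045 -0.35 [135. 162.]
0.045 0.0 [159. 137.]
0.045 0.35 [179. 122.]
0.045 0.7 [194. 117.]
[138. 208.]
```

Call:
{"method": "jog_arm", "body": {"grip": [245,245,245], "delta_pos": [[0.0014,0,0.0005],[0.0014,0,0.0005],[0,0,0]], "spin": [0,0,0]}}

```text
time: 10.25
position: [0.6185, -0.057, 0.308]
orientation: [-3.141, -0.0, 1.731]
wrist_force: [-0.2, -2.1, -1.0]
grip_width: 0.0083
gripper_force: 39.9
```

```bash
python3 -c "
from h import *
look('i');rows(1.25,.25,24)"
```

```text
a 1.248 r 0.2601 F [-0.2 -2.1 -1. ] pos [ 0.6185 -0.057   0.308 ] t 10.25
[[-0.0199, -0.0032, -0.0072], [-0.0196, -0.0032, -0.008], [-0.0193, -0.0031, -0.0088], [-0.0189, -0.0031, -0.0096], [-0.0185, -0.003, -0.0104], [-0.018, -0.0029, -0.0112], [-0.0175, -0.0028, -0.0119], [-0.017, -0.0028, -0.0127], [-0.0165, -0.0027, -0.0134], [-0.0159, -0.0026, -0.0141], [-0.0153, -0.0025, -0.0147], [-0.0147, -0.0024, -0.0154], [-0.0141, -0.0023, -0.016], [-0.0134, -0.0022, -0.0166], [-0.0127, -0.0021, -0.0171], [-0.012, -0.0019, -0.0176], [-0.0113, -0.0018, -0.0181], [-0.0105, -0.0017, -0.0186], [-0.0097, -0.0016, -0.019], [-0.009, -0.0015, -0.0194], [-0.0081, -0.0013, -0.0198], [-0.0073, -0.0012, -0.0201], [-0.0065, -0.0011, -0.0204], [-0.0057, -0.0009, -0.0206]]
```

Call:
{"method": "jog_arm", "body": {"grip": [245,245,245], "delta_pos": [[0.0014,0,0.0004],[0.0014,0,0.0004],[0,0,0]], "spin": [0,0,0]}}

```text
time: 10.68
position: [0.6196, -0.0568, 0.3083]
orientation: [-3.141, -0.0, 1.731]
wrist_force: [-4.7, -0.8, -1.3]
grip_width: 0.0081
gripper_force: 39.8
```

```bash
python3 -c "
from h import *
look('j')"
```

```text
a 1.253 r 0.2601 F [-4.7 -0.8 -1.3] pos [ 0.6196 -0.0568  0.3083] t 10.675
```

I felt the stop: the x force went from -0.2 to -4.7 N over 1 mm, about 4 mm after the pawl snapped. I'm lowering slowly now.

Call:
{"method": "jog_arm", "body": {"grip": [245,245,245,245,245,245,245,245,245], "delta_pos": [[-0.0199,-0.0032,-0.0072],[-0.0196,-0.0032,-0.008],[-0.0193,-0.0031,-0.0088],[-0.0189,-0.0031,-0.0096],[-0.0185,-0.003,-0.0104],[-0.018,-0.0029,-0.0112],[-0.0175,-0.0028,-0.0119],[-0.017,-0.0028,-0.0127],[0,0,0]], "spin": [0,0,0,0,0,0,0,0,0]}}

```text
time: 11.85
position: [0.5443, -0.07, 0.2682]
orientation: [-3.14, 0.001, 1.73]
wrist_force: [-0.6, -5.5, 0.3]
grip_width: 0.0085
gripper_force: 39.1
```

Call:
{"method": "jog_arm", "body": {"grip": [245,245,245,245,245,245], "delta_pos": [[-0.008,-0.0014,-0.0066],[-0.008,-0.0014,-0.0066],[-0.008,-0.0013,-0.007],[-0.008,-0.0013,-0.007],[0,0,0],[0,0,0]], "spin": [0,0,0,0,0,0]}}

```text
time: 12.6
position: [0.5293, -0.0725, 0.255]
orientation: [-3.141, 0.001, 1.731]
wrist_force: [0.1, -5.7, -0.9]
grip_width: 0.0084
gripper_force: 39.7
```

```bash
python3 -c "
from h import *
look('k');rows(.835,.335,12)"
```

```text
a 0.842 r 0.2596 F [ 0.1 -5.7 -0.9] pos [ 0.5293 -0.0725  0.255 ] t 12.6
[[-0.0154, -0.0025, -0.0147], [-0.0148, -0.0024, -0.0153], [-0.0141, -0.0023, -0.0159], [-0.0134, -0.0022, -0.0165], [-0.0127, -0.0021, -0.0171], [-0.012, -0.002, -0.0176], [-0.0113, -0.0018, -0.0181], [-0.0105, -0.0017, -0.0186], [-0.0098, -0.0016, -0.019], [-0.009, -0.0015, -0.0194], [-0.0082, -0.0013, -0.0197], [-0.0074, -0.0012, -0.0201]]
```

Call:
{"method": "jog_arm", "body": {"grip": [245,245,245,245,245,245,245,245,245,245,245,245], "delta_pos": [[-0.0154,-0.0031,-0.0147],[-0.0148,-0.003,-0.0153],[-0.0141,-0.0027,-0.0159],[-0.0134,-0.0026,-0.0165],[-0.0127,-0.0021,-0.0171],[-0.012,-0.002,-0.0176],[-0.0113,-0.0018,-0.0181],[-0.0105,-0.0017,-0.0186],[-0.0098,-0.0016,-0.019],[-0.009,-0.0015,-0.0194],[-0.0082,-0.0013,-0.0197],[-0.0074,-0.0012,-0.0201]], "spin": [0,0,0,0,0,0,0,0,0,0,0,0]}}

```text
time: 14.15
position: [0.4602, -0.0843, 0.1484]
orientation: [3.141, 0.0, 1.731]
wrist_force: [4.6, -4.6, -3.4]
grip_width: 0.0082
gripper_force: 39.0
```

```bash
python3 -c "
from h import *
look('l');rows(.335,.045,9)"
```

```text
a 0.344 r 0.2582 F [ 4.6 -4.6 -3.4] pos [ 0.4602 -0.0843  0.1484] t 14.15
[[-0.0051, -0.0008, -0.0157], [-0.0046, -0.0007, -0.0159], [-0.0041, -0.0007, -0.016], [-0.0036, -0.0006, -0.0162], [-0.0031, -0.0005, -0.0163], [-0.0026, -0.0004, -0.0164], [-0.002, -0.0003, -0.0164], [-0.0015, -0.0002, -0.0165], [-0.001, -0.0002, -0.0165]]
```

Call:
{"method": "jog_arm", "body": {"grip": [245,245,245,245,245,245,245,245,245,245], "delta_pos": [[-0.0045,-0.0012,-0.0157],[-0.004,-0.0011,-0.0159],[-0.0041,-0.0007,-0.016],[-0.0036,-0.0006,-0.0162],[-0.0031,-0.0005,-0.0163],[-0.0026,-0.0004,-0.0164],[-0.002,-0.0003,-0.0164],[-0.0015,-0.0002,-0.0165],[-0.001,-0.0002,-0.0165],[0,0,0]], "spin": [0,0,0,0,0,0,0,0,0,0]}}

```text
time: 15.45
position: [0.4472, -0.0865, 0.0756]
orientation: [3.142, -0.001, 1.731]
wrist_force: [0.8, 0.0, -1.7]
grip_width: 0.0084
gripper_force: 39.1
```

```bash
python3 -c "
from h import *
look('m')"
```

```text
a 0.056 r 0.2566 F [ 0.8  0.  -1.7] pos [ 0.4472 -0.0865  0.0756] t 15.45
```

Call:
{"method": "jog_arm", "body": {"grip": [245,245,245,245,245], "delta_pos": [[-0.0006,0,-0.007],[-0.0002,0,-0.007],[0,0,-0.005],[0,0,0],[0,0,0]], "spin": [0,0,0,0,0]}}

```text
time: 16.12
position: [0.4471, -0.0866, 0.0673]
orientation: [3.141, 0.0, 1.731]
wrist_force: [-2.4, 2.3, 9.8]
grip_width: 0.0085
gripper_force: 40.2
```

```bash
python3 -c "
from h import *
look('n')"
```

```text
a 0.024 r 0.2564 F [-2.4  2.3  9.8] pos [ 0.4471 -0.0866  0.0673] t 16.125
```

```bash
python3 -c "
from h import *
s=viewer.snapshot('side')
cv2.imwrite('pics/flat.png',cv2.resize(s['image'][160:300,260:470],None,fx=3.8,fy=3.8,interpolation=2)[:,:,::-1])
print(nets.tip_of('handle','side')[:1],ctrl.state()['wrist_force'])"
```

```text
[{'location': [0.4502, -0.0879, 0.0762], 'score': 0.69}] [-1.25127021  1.2257826   9.78979914]
```

View pics/flat.png

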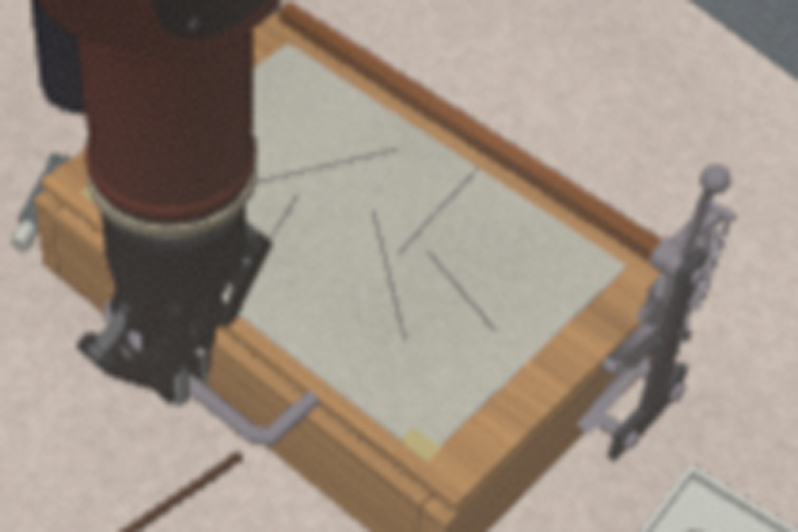

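```bash
python3 -c "
from h import *
s=viewer.snapshot('side');h=np.array([.700,-.0445,.08]);ey=np.array([-.16,.987,0])
for a in (0,.025,.05,.075):
  print(a,[((proj(s,h+P(a)-k*ey)[0]-[260,160])*3.8).round().tolist() for k in (.03,.045,.06,.065)])
st=ctrl.state();print(st['wrist_force'])
rows(0,.30,8)"
```

```text
0 [[217.0, 403.0], [235.0, 419.0], [254.0, 435.0], [260.0, 440.0]]
0.025 [[217.0, 397.0], [235.0, 412.0], [254.0, 428.0], [261.0, 434.0]]
0.05 [[217.0, 390.0], [236.0, 406.0], [255.0, 422.0], [261.0, 427.0]]
0.075 [[217.0, 383.0], [236.0, 399.0], [255.0, 415.0], [262.0, 420.0]]
[-2.01894222  2.34327699  9.07759828]
[[0.0004, 0.0001, 0.0193], [0.0011, 0.0002, 0.0192], [0.0018, 0.0003, 0.0192], [0.0025, 0.0004, 0.0191], [0.0032, 0.0005, 0.019], [0.0039, 0.0006, 0.0189], [0.0046, 0.0007, 0.0187], [0.0053, 0.0009, 0.0185]]
```

The picture shows the board flat: the bar matches the a=0 projection at crop (217,403), and the pawl's ball is back in at (714,178). Now I'll raise it to just past the second notch.

```bash
python3 -c "
from h import *
rows(0,.42,11)"
```

```text
[[0.0004, 0.0001, 0.0196], [0.0011, 0.0002, 0.0196], [0.0018, 0.0003, 0.0195], [0.0026, 0.0004, 0.0194], [0.0033, 0.0005, 0.0193], [0.004, 0.0007, 0.0192], [0.0048, 0.0008, 0.019], [0.0055, 0.0009, 0.0188], [0.0062, 0.001, 0.0186], [0.0069, 0.0011, 0.0183], [0.0076, 0.0012, 0.0181]]
```

Call:
{"method": "jog_arm", "body": {"grip": [245,245,245,245,245,245,245,245,245,245,245,245], "delta_pos": [[0.0004,0.0001,0.0196],[0.0011,0.0002,0.0196],[0.0018,0.0003,0.0195],[0.0026,0.0004,0.0194],[0.0033,0.0005,0.0193],[0.004,0.0007,0.0192],[0.0048,0.0008,0.019],[0.0055,0.0009,0.0188],[0.0062,0.001,0.0186],[0.0069,0.0011,0.0183],[0.0076,0.0012,0.0181],[0,0,0]], "spin": [0,0,0,0,0,0,0,0,0,0,0,0]}}

```text
time: 17.82
position: [0.4682, -0.083, 0.1719]
orientation: [-3.14, -0.0, 1.731]
wrist_force: [-6.1, 3.5, -0.3]
grip_width: 0.0083
gripper_force: 39.3
```

```bash
python3 -c "
from h import *
look('q');ball2('aq');rows(.42,.37,3);rows(.37,.35,2)"
```

```text
a 0.44 r 0.2597 F [-6.1  3.5 -0.3] pos [ 0.4682 -0.083   0.1719] t 17.825
a 170 124 0.98
q 182 110 0.97
[[-0.0034, -0.0005, -0.0079], [-0.0033, -0.0005, -0.0079], [-0.0031, -0.0005, -0.008]]
[[-0.0018, -0.0003, -0.0048], [-0.0018, -0.0003, -0.0048]]
```

Call:
{"method": "jog_arm", "body": {"grip": [245,245,245,245], "delta_pos": [[-0.0044,0,-0.0079],[-0.0038,0,-0.0079],[-0.0031,-0.0002,-0.008],[0,0,0]], "spin": [0,0,0,0]}}

```text
time: 18.38
position: [0.4631, -0.0837, 0.1592]
orientation: [-3.142, 0.0, 1.731]
wrist_force: [-1.5, -2.8, -1.7]
grip_width: 0.0084
gripper_force: 39.1
```

```bash
python3 -c "
from h import *
look('r');ball2('r')"
```

```text
a 0.387 r 0.2593 F [-1.5 -2.8 -1.7] pos [ 0.4631 -0.0837  0.1592] t 18.375
r 186 108 0.96
```

Call:
{"method": "jog_arm", "body": {"grip": [245,245,245,245], "delta_pos": [[-0.0012,-0.0003,-0.003],[-0.0012,-0.0003,-0.003],[0,0,0],[0,0,0]], "spin": [0,0,0,0]}}

```text
time: 18.92
position: [0.4622, -0.0839, 0.1566]
orientation: [3.141, 0.001, 1.731]
wrist_force: [-1.8, -4.8, 0.8]
grip_width: 0.0081
gripper_force: 39.4
```

```bash
python3 -c "
from h import *
look('s');ball2('s')"
```

```text
a 0.377 r 0.2591 F [-1.8 -4.8  0.8] pos [ 0.4622 -0.0839  0.1566] t 18.925
s 186 108 0.96
```

Call:
{"method": "jog_arm", "body": {"grip": [245,245,245,245], "delta_pos": [[-0.0008,-0.0004,-0.001],[-0.0004,-0.0004,-0.001],[0,0,0],[0,0,0]], "spin": [0,0,0,0]}}

```text
time: 19.48
position: [0.4619, -0.0839, 0.1556]
orientation: [3.141, 0.0, 1.731]
wrist_force: [2.2, -3.9, 1.2]
grip_width: 0.0082
gripper_force: 39.5
```

```bash
python3 -c "
from h import *
look('t')"
```

```text
a 0.372 r 0.2591 F [ 2.2 -3.9  1.2] pos [ 0.4619 -0.0839  0.1556] t 19.475
```

Call:
{"method": "jog_arm", "body": {"grip": [245,245,245,245], "delta_pos": [[-0.0004,-0.0005,-0.001],[-0.0004,-0.0005,-0.001],[0,0,0],[0,0,0]], "spin": [0,0,0,0]}}

```text
time: 20.02
position: [0.4615, -0.0841, 0.1546]
orientation: [3.141, -0.0, 1.731]
wrist_force: [5.0, -1.3, 0.7]
grip_width: 0.0084
gripper_force: 39.5
```

```bash
python3 -c "
from h import *
look('u')"
```

```text
a 0.368 r 0.2591 F [ 5.  -1.3  0.7] pos [ 0.4615 -0.0841  0.1546] t 20.025
```

Call:
{"method": "jog_arm", "body": {"grip": [245,245,245,245], "delta_pos": [[0.0003,-0.0002,-0.001],[0.0003,0,-0.001],[0,0,0],[0,0,0]], "spin": [0,0,0,0]}}

```text
time: 20.58
position: [0.4611, -0.0842, 0.1533]
orientation: [-3.141, -0.0, 1.731]
wrist_force: [0.6, 1.4, 4.2]
grip_width: 0.0077
gripper_force: 39.8
```

```bash
python3 -c "
from h import *
look('v')"
```

```text
a 0.363 r 0.2591 F [0.6 1.4 4.2] pos [ 0.4611 -0.0842  0.1533] t 20.575
```

It's resting on the notch: the z force is now +4.2 N. I'm opening the gripper.

Call:
{"method": "jog_arm", "body": {"grip": [245,235,222,208,195,180,177,177], "delta_pos": [[0,0,0.0006],[0,0,0],[0,0,0],[0,0,0],[0,0,0],[0,0,0],[0,0,0],[0,0,0]], "spin": [0,0,0,0,0,0,0,0], "grip_force": 20}}

```text
time: 21.62
position: [0.4613, -0.0845, 0.1537]
orientation: [-3.142, 0.0, 1.731]
wrist_force: [0.6, -0.5, -0.8]
grip_width: 0.0264
gripper_force: 0.0
```

```bash
python3 -c "
from h import *
s=look('w')
cv2.imwrite('pics/rel.png',cv2.resize(s['image'][140:300,240:470],None,fx=3.4,fy=3.4,interpolation=2)[:,:,::-1])"
```

```text
a 0.365 r 0.2591 F [ 0.6 -0.5 -0.8] pos [ 0.4613 -0.0845  0.1537] t 21.625
```

View pics/rel.png

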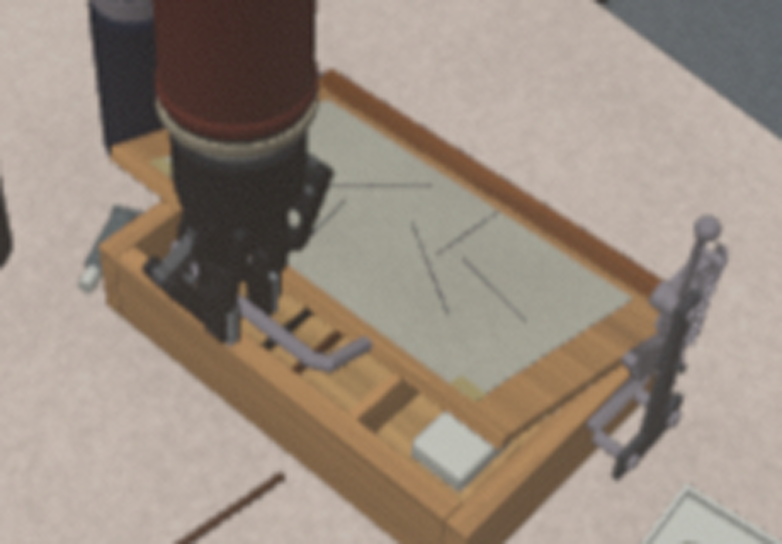

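The board is held up by itself, and the bar (240-325, 300-365) lies free between the open fingers. I'm lifting straight up.

Call:
{"method": "jog_arm", "body": {"grip": [177,177,177,177,177,177,177,177,177,177], "delta_pos": [[0,0,0.01],[0,0,0.02],[0,0,0.03],[0,0,0.04],[0,0,0.04],[0,0,0.04],[0,0,0.04],[0,0,0.04],[0,0,0],[0,0,0]], "spin": [0,0,0,0,0,0,0,0,0,0]}}

```text
time: 22.92
position: [0.4611, -0.0845, 0.2834]
orientation: [-3.141, 0.0, 1.731]
wrist_force: [0.7, -0.3, -0.1]
grip_width: 0.0259
gripper_force: 0.0
```

```bash
python3 -c "
from h import *
s=look('x')
for c in ('side','top'):
    snap(c)
    for d in nets.tip_of('handle',c)[:1]:
        v=np.array(d['location'])-[.700,-.0445,.08];print(c,d['score'],d['location'],np.arctan2(v[2],-v@ex))"
```

```text
a 0.742 r 0.3287 F [ 0.7 -0.3 -0.1] pos [ 0.4611 -0.0845  0.2834] t 22.925
side 0.76 [0.4628, -0.0825, 0.1655] 0.34197335036590343
top 0.85 [0.459, -0.0838, 0.1694] 0.35099884101164747
```

The board measures about 0.35 rad and the robot is clear of it.

```bash
python3 -c "
from h import *
print(hand_in())"
```

```text
the job is handed in; nothing more can be done
None
```

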